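# Reset the ratchet stand of a seed-jar viewing panel and set it to its second notch

## Robot

A 6-joint arm with a two-finger parallel gripper is mounted at the origin on the work surface. World frame = base frame: x ahead of the robot, y to its left, z up, the work surface at z = 0. Lengths are in mm, angles in rad, forces in N, time in s.
With the tool pointing down it reaches from about 275 to 1000 mm from the base axis. Payload 8.4 kg.
Tool frame: the origin (TCP) lies midway between the tips of the shut fingers; the grasp point (between the pads) lies env.grip_depth behind it (env.grip_depth is the distance from the TCP to the grasp point, in mm); z points along the fingers, x is the direction in which the jaws open and shut, and the axes are right-handed (so a half turn about z gives the same grasp; the last joint's range is limited). The gripper opens to 85 mm and grips with 20 to 120 N. Pads are 22 mm wide; open, the fingers measure 114 mm over their backs; the gripper's body (76 mm by 85 mm) begins 54 mm behind the grasp point. The pads swing forward as they close: fully open they stand 13 mm farther back than shut.
Start: joints at [-1.123, 0.353, 1.633, -0, 1.155, -0.002], TCP at [271.74, -562.837, 231.281] pointing down, gripper open.
Joint ranges: [-2.63, 2.63], [-0.92, 2.1], [0.06, 2.66], [-1.3, 4.44], [0, 2.69], [-3.02, 3.02]. Speed limits (rad/s): [2.22, 2.22, 2.79, 3.14, 3.14, 3.14].

## Interface

Orientations are given as a unit quaternion [w, x, y, z].
In Python, from workcell import env, viewer, finish_job gives the robot as it stands.
- The arm moves only by the tool step_arm, never from a script. Its argument "moves" is a list of rows, each a list of 6 numbers: the shift along the tool's x, y, z in mm, then the turn, a rotation vector about the tool's x, y, z in degrees. In form: [[dx, dy, dz, rx, ry, rz], ...]. A call has 1 to 8 rows; each row is the pose to reach, as a shift and turn from the pose commanded when the call began, along the tool's axes at that moment; what a row does not reach only later rows make up. A row lasts 1/8 s, in which the tool goes at most 62.5 mm and 10.7 degrees, less where a joint would pass 70% of its speed; a pose out of reach is approached as far as the arm can. A call with a gripper value outside its range is refused whole. "jaw" is the closure, from -1 (fully open) to 1 (shut), set as the call begins (left out, the last holds). The fingers move at their own pace and stop on an object; the grip force is fixed at half the most. Time passes only in rows, so rows that repeat a pose let the fingers close. It gives the time, the measured TCP pose, the force and the opening at its end, in the units of the state.
- env.read_state(): the state, without advancing time (a new reading comes with each control period).
- viewer.capture(name): name is "scene" or "top" or "wrist"; returns a dict with "pixels" (384x512x3 uint8, red, green, blue), "K" (3x3 intrinsics, pixels), "world_from_camera" (4x4, takes a point from camera to world coordinates). Camera axes: x right, y down, z forward; pixel columns grow to the right and rows downward; lengths in mm; the calibration is good to about 2 mm. A picture is of the moment at which its call begins. There is no depth.
- finish_job(): hands the job in, once; it reports no verdict.
The state is a dict: "clock": time; "joints": joint angles; "qd": joint speeds; "effort": joint torques, N m; "tcp_pos": TCP position; "orientation": TCP orientation; "contact_force": force on the tool from outside, world axes, zero at the start; "moment": the same for the moment, N m; "gripper_width": finger opening in mm.
Only numpy, scipy, OpenCV 4.12 (cv2) and the standard library are available. Lean on these libraries where they do the work, as an engineer would, in place of code of your own. Each camera call takes 0.05 s, during which the arm holds its last target. There are 200 camera calls.

## Task

The tilting viewing panel is propped too steep on its ratchet. Take it by its bar handle, lift it past the top notch until the pawl throws over, lower it all the way so that the pawl is reset, then raise it again and let it down by hand onto the second notch from the bottom, letting go only once the pawl carries it. Be gentle: never let it drop, never force it down onto the pawl or further up once the pawl has thrown, and do not disturb the things around it.

Things in the scene. Friction and masses are not known exactly. Their poses are not given: they have to be found in the camera images.
- stand: Fixed stand: grey base plate 260 x 400 x 10 mm, hinge posts on the robot's side, rest posts. Origin on the table; x level from hinge to handle side, y along the hinge, z up. At its +y side a toothed plate turns with the panel. Raise the panel 0.02 to 0.04 rad beyond a notch and the pawl drops in and will hold it; let down, its weight leaves the hand as the pawl takes it.
- hinge (a point): Middle of the panel's hinge axis, 105 mm above the table; the axis runs along the stand's y. The hinge drags a little and the panel with handle weighs 0.7 to 1.1 kg: 3 to 5 N at the handle. Let down, the handle should move slower than 150 mm/s.
- handle (a point): Middle of the panel's bar handle: a round steel bar 12 mm thick along the stand's y, 120 mm long, joined to the panel by a 12 mm rod at each end. It is 275 mm from the hinge axis and 75 mm beyond the panel's edge, which leaves room for a finger on either side of the bar.
- board (a joint): Tilt of the aluminium-framed white panel (200 x 240 x 12 mm) in rad: 0 = flat on its rest posts, grows as the handle rises. Starts on the third of four notches. These hold it at about 0.20, 0.35, 0.50 and 0.65, all shifted alike by an unknown -0.04 to 0.04. The pawl throws over somewhere from 0.74 to 0.84; about 0.02 further a peg jams on it.
- pawl: Steel pawl 60 mm tall, pivoted at its foot (origin) at the stand's +y side. Falls by its weight to either side: leaning 0.5 to 0.6 rad to -x of the stand it bears on the teeth and holds the panel up; thrown, it leans 0.2 rad to +x and lets it down. Pegs tip it over at the top and back in the last 0.1 rad down to flat. Beyond the panel's weight it bears about 8 N of push on the handle.
- pawl_weight (a point): Centre of the round weight on top of the pawl, 60 mm from its pivot. Its x in the stand's frame is -0.015 to -0.030 m while the pawl bears on the toothed plate, and about +0.020 m when it is thrown.
- jar_a: Bystander: squat glass jar of soil with a metal lid, 70 mm wide and 67 mm high, beside the handle; origin under its middle.
- jar_b: Bystander: jar alike, at the other side of the handle; origin under its middle.
- jar_c: Bystander: jar alike, right of the stand; origin under its middle.
- jar_d: Bystander: jar alike, left of the stand; origin under its middle.
- marker: Bystander: marker pen 130 mm long lying beyond the handle; origin under its middle.
- spare_lid: Bystander: metal jar lid 70 mm wide lying beyond the handle; origin under its middle.
- spoon: Bystander: spoon lying at the robot's right; origin under its middle.

How it is judged:
By the outcome, as a careful person would: the job done as asked, in the order asked, and still so for the second after the job is handed in, with the robot touching nothing.
It also fails if it takes over 67 s, if anything falls off the work surface, if the arm or the gripper's body presses on something with over 40 N, if the wrist force passes 120 N, or if a joint passes its speed limit or range.

## Working session

There is one attempt and no reset: what is moved stays moved. The work goes in short steps, Python scripts to look and compute and a tool call to move; the robot and the scene stay as the last step left them, time stands still between calls to the robot, and variables do not carry over. Pictures are saved under pics/ and viewed, about 8 in all and at most 12, crops included, and the job is handed in when it is done.

Besides the shell and the picture viewer there is one more tool, called after "Call:" by a JSON object that holds its "method" and its "body", one argument or row to a line. step_arm: Moves the arm, as the interface text tells. Its arguments: {"type":"object","properties":{"moves":{"type":"array","items":{"type":"array","items":{"type":"number"}}},"jaw":{"type":"number"}},"required":["moves"]}

```bash
ls; mkdir -p pics
python3 - <<'E'
from workcell import env,viewer
import cv2,numpy as np
np.set_printoptions(precision=4,suppress=True)
for n in("scene","top"):
    c=viewer.capture(n);cv2.imwrite(f"pics/{n}0.png",c["pixels"][:,:,::-1]);print(n,c["K"],c["world_from_camera"])
print(env.read_state(),env.grip_depth)
a=[cv2.imread(f"pics/{n}0.png") for n in("scene","top")]
E
```

```text
pics
scene [[386.1587   0.     254.6989]
 [  0.     386.1587 193.6886]
 [  0.       0.       1.    ]] [[  -0.5354    0.618    -0.5758 1120.4186]
 [   0.8446    0.3885   -0.3684  455.0537]
 [  -0.0039   -0.6835   -0.7299  925.9263]
 [   0.        0.        0.        1.    ]]
top [[461.2167   0.     247.56  ]
 [  0.     461.2167 197.0209]
 [  0.       0.       1.    ]] [[   0.0101   -0.9885    0.1506  286.1319]
 [  -0.9999   -0.0103   -0.0006   49.0063]
 [   0.0022   -0.1505   -0.9886 1653.5666]
 [   0.        0.        0.        1.    ]]
{'clock': 0.1, 'joints': array([-1.1234,  0.3536,  1.634 ,  0.    ,  1.1552, -0.0024]), 'qd': array([ 0.0025, -0.0028, -0.0021,  0.0011,  0.0019,  0.0007]), 'effort': array([  0.002 , -60.6355, -34.282 ,   0.0001,   0.004 ,   0.    ]), 'tcp_pos': array([ 271.5688, -562.4444,  230.617 ]), 'orientation': array([-0.0003,  0.847 , -0.5316, -0.0005]), 'contact_force': array([-0.8963, -0.7958,  0.03  ]), 'moment': array([-0.0116,  0.0065,  0.0534]), 'gripper_width': 85.4368567628962} 18.700000000000003
```

View pics/scene0.png

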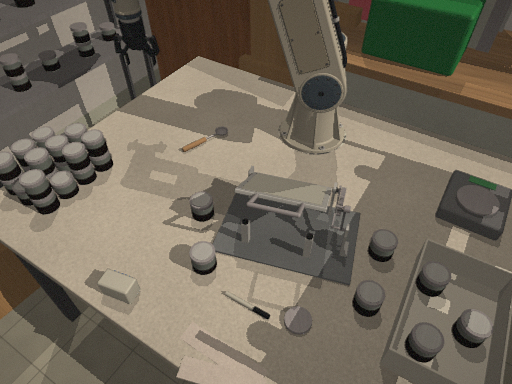

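View pics/top0.png

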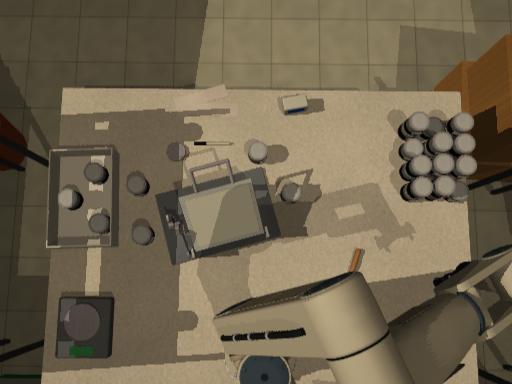

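Scene: the stand is at about (290,225), with the handle at (278,207), and the toothed plate and pawl near (340,205). Top: the panel is at (220,215), the handle at (210,170), the pawl side at (170,220), and the jars near the handle at (258,150) and (138,184).

Run:
```python
import cv2
a=cv2.imread("pics/scene0.png")[155:285,205:375];b=cv2.imread("pics/top0.png")[130:270,145:315]
cv2.imwrite("pics/crop_s.png",cv2.resize(a,None,fx=4.5,fy=4.5,interpolation=2))
cv2.imwrite("pics/crop_t.png",cv2.resize(b,None,fx=4,fy=4,interpolation=2))
```

```text
(no output)
```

View pics/crop_s.png

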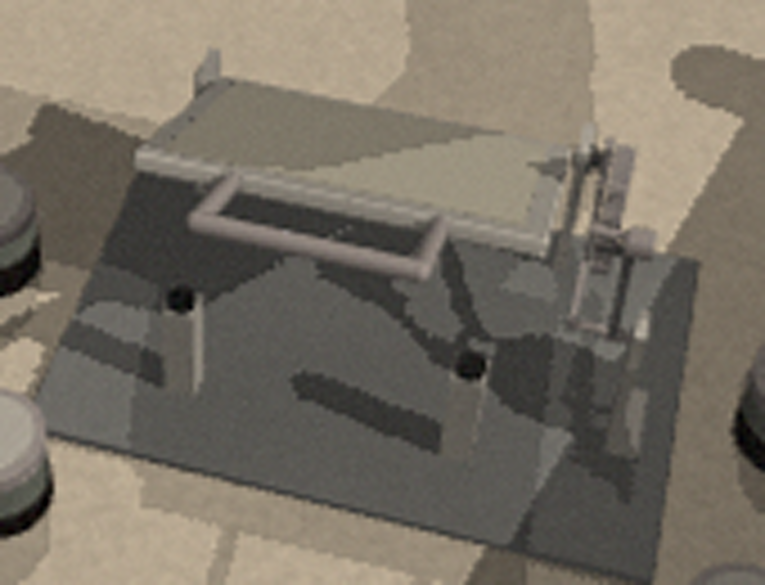

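View pics/crop_t.png

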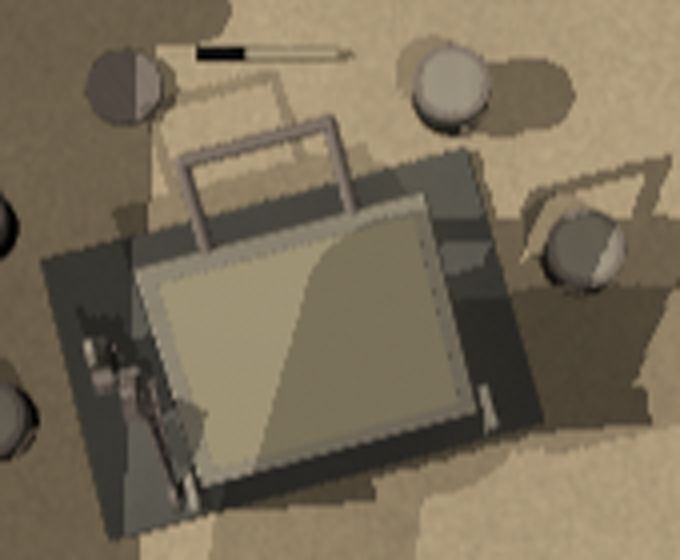

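Scene crop: the bar runs (200,220)–(425,268), and the pawl weight seems to be near (640,240). Top crop: the bar runs (183,160)–(330,122), with the base plate corners at (40,260), (470,150), (543,420) and (112,540). The pawl weight is near (95,350) or (105,375).

```bash
cat > h.py <<'E'
from workcell import env,viewer
import cv2,numpy as np
from scipy.spatial.transform import Rotation as R
np.set_printoptions(precision=3,suppress=True)
def ray(c,u,v):
    T=c["world_from_camera"];d=T[:3,:3]@np.linalg.solve(c["K"],[u,v,1]);return T[:3,3],d/np.linalg.norm(d)
def plane(c,p,z):
    o,d=ray(c,*p);return o+d*(z-o[2])/d[2]
def tri(c1,p1,c2,p2):
    o,d=ray(c1,*p1);q,e=ray(c2,*p2)
    s=np.linalg.lstsq(np.c_[d,-e],q-o,rcond=None)[0];a,b=o+s[0]*d,q+s[1]*e
    return (a+b)/2,np.linalg.norm(a-b)
def proj(c,P):
    T=c["world_from_camera"];q=c["K"]@(T[:3,:3].T@(np.asarray(P)-T[:3,3]));return q[:2]/q[2]
E
python3 - <<'E'
from h import *
S=viewer.capture("scene");T=viewer.capture("top")
s=lambda x,y:((x+.5)/4.5-.5+205,(y+.5)/4.5-.5+155)
t=lambda x,y:((x+.5)/4-.5+145,(y+.5)/4-.5+130)
a=tri(S,s(200,218),T,t(330,122));b=tri(S,s(425,268),T,t(183,160));print("bar",a,b,np.linalg.norm(a[0]-b[0]))
C=[plane(T,t(*p),10) for p in[(40,260),(470,150),(543,420),(112,540)]]
print("plate",C,[np.linalg.norm(C[i]-C[i-1]) for i in range(4)])
print("plate scene",[plane(S,s(*p),10) for p in[(655,578),(40,428),(697,262)]])
o=np.mean(C,0);y=(C[0]-C[1]+C[3]-C[2]);y/=np.linalg.norm(y);x=np.array([y[1],-y[0],0]);print("centre",o,"x",x,"yaw",np.arctan2(x[1],x[0]))
m=(a[0]+b[0])/2;r=m-o;print("handle in stand",r@x,r@y,m[2])
for p in[(93,352),(103,378),(130,383)]:
  for q in[(640,240),(605,238)]:
    w,e=tri(S,s(*q),T,t(*p));print(p,q,w,e,(w-o)@x,(w-o)@y)
for n,p in dict(ja=(452,85),jb=(-30,215),jc=(585,245)).items():print(n,plane(T,t(*p),67))
E
```

```text
bar (array([616.096, 114.555, 244.195]), np.float64(3.09571163407132)) (array([584.194, 229.713, 244.372]), np.float64(5.365285244751435)) 119.49586285695612
plate [array([541.678, 383.127,  10.   ]), array([647.095,  -3.967,  10.   ]), array([402.223, -70.276,  10.   ]), array([292.664, 309.611,  10.   ])] [np.float64(259.6394573346372), np.float64(401.1916992424582), np.float64(253.69088476891616), np.float64(395.37028324944623)]
plate scene [array([538.266, 383.301,  10.   ]), array([646.305,  10.626,  10.   ]), array([293.682, 311.491,  10.   ])]
centre [470.915 154.624  10.   ] x [0.963 0.27  0.   ] yaw 0.27327681265266013
handle in stand 129.16055636141718 -18.016953649394452 244.2831909945963
(93, 352) (640, 240) [441.997 303.7   172.647] 1.3001039205282994 12.389092414565921 151.34935280151709
(93, 352) (605, 238) [445.623 294.644 171.562] 20.930636561911665 13.43614912127051 141.6498653606977
(103, 378) (640, 240) [422.868 298.933 151.155] 0.34343292973264805 -7.316451496521486 151.92096902900192
(103, 378) (605, 238) [426.588 289.618 150.013] 20.53275536415257 -6.249076612459005 141.9477405653801
(130, 383) (640, 240) [416.857 287.76  139.768] 19.102508504498097 -16.120276323461656 142.7853137231441
(130, 383) (605, 238) [420.362 278.309 137.856] 1.3591817994268633 -15.295641763660306 132.73872568120106
ja [693.071  14.087  67.   ]
jb [571.947 434.255  67.   ]
jc [ 551.024 -102.85    67.   ]
```

```bash
cat >> h.py <<'E'
import json,os
YAW=0.271; XS=np.array([np.cos(YAW),np.sin(YAW),0]); GD=18.7
def ori(lean):  # tool down, jaws along stand x, leaned with the panel by `lean` (rad, + = raised)
    r=R.from_matrix(np.c_[XS,np.cross([0,0,-1],XS),[0,0,-1]])
    return R.from_rotvec(-lean*np.array([-XS[1],XS[0],0]))*r
def cmd():
    if os.path.exists("cmd.json"):
        c=json.load(open("cmd.json"));return np.array(c["p"]),R.from_quat(c["q"])
    return np.array([271.74,-562.837,231.281]),R.from_quat([.847,-.5316,-.0005,-.0003])
def row(p,r):  # row for step_arm reaching world TCP p, rotation r
    p0,r0=cmd();return np.r_[r0.inv().apply(np.asarray(p)-p0),np.degrees((r0.inv()*r).as_rotvec())].round(1)
def done(rw):  # record the last row sent
    p0,r0=cmd();rw=np.array(rw,float);p=p0+r0.apply(rw[:3]);r=r0*R.from_rotvec(np.radians(rw[3:]))
    json.dump({"p":p.tolist(),"q":r.as_quat().tolist()},open("cmd.json","w"));print("cmd",p)
E
python3 - <<'E'
from h import *
print(row([600,172,330],ori(0)),row([272,-562,330],cmd()[1]))
E
```

```text
[-519.1 -615.1  -98.1   -0.     0.1  -79.8] [ -0.8  -0.6 -98.7   0.    0.    0. ]
```

Call:
{"method": "step_arm", "body": {
  "moves": [
    [0, 0, -50, 0, 0, 0],
    [-20, -25, -98, 0, 0, -4],
    [-55, -65, -98, 0, 0, -12],
    [-90, -110, -98, 0, 0, -20],
    [-130, -155, -98, 0, 0, -28],
    [-170, -200, -98, 0, 0, -36],
    [-210, -245, -98, 0, 0, -44],
    [-250, -290, -98, 0, 0, -52]
  ],
  "jaw": -0.4
}}

```text
clock: 1.2
tcp_pos: [424.5, -209.8, 329.4]
orientation: [0.0, 0.995, -0.104, 0.0]
contact_force: [0.2, 0.1, -0.2]
gripper_width: 59.7
```

Run:
```python
from h import *
done([-250,-290,-98,0,0,-52]);s=env.read_state();print(s["tcp_pos"],s["joints"],s["gripper_width"])
print(row([600,172,330],ori(0)))
```

```text
cmd [ 424.242 -211.714  329.566]
[ 424.55  -209.783  329.375] [-0.462  0.023  1.821  0.     1.297 -0.253] 59.73581780384516
[  90.5 -412.2   -0.1   -0.1    0.   -27.8]
```

Call:
{"method": "step_arm", "body": {
  "moves": [
    [11, -52, 0, 0, 0, -4],
    [22, -104, 0, 0, 0, -8],
    [34, -156, 0, 0, 0, -12],
    [45, -208, 0, 0, 0, -16],
    [57, -260, 0, 0, 0, -20],
    [68, -312, 0, 0, 0, -24],
    [80, -364, 0, 0, 0, -27.8],
    [90, -412, 0, 0, 0, -27.8]
  ]
}}

```text
clock: 2.2
tcp_pos: [599.9, 173.8, 329.1]
orientation: [0.0, 0.991, 0.136, -0.0]
contact_force: [0.8, -0.7, -0.9]
gripper_width: 59.8
```

Run:
```python
from h import *
done([90,-412,0,0,0,-27.8]);s=env.read_state();print(s["tcp_pos"],s["joints"],s["contact_force"])
for n in("wrist","scene","top"):
    c=viewer.capture(n);cv2.imwrite(f"pics/{n}1.png",c["pixels"][:,:,::-1]);
    print(n,proj(c,[616.1,114.6,244.3]),proj(c,[584.2,229.7,244.3]))
    if n=="wrist":print(c["K"],c["world_from_camera"])
```

```text
cmd [599.456 171.879 329.872]
[599.911 173.829 329.084] [ 0.28   0.279  1.52  -0.     1.344  0.007] [ 0.794 -0.729 -0.872]
wrist [252.889 261.221] [253.028 125.949]
[[290.984   0.    254.134]
 [  0.    290.984 190.559]
 [  0.      0.      1.   ]] [[  0.963   0.255   0.087 578.328]
 [  0.269  -0.912  -0.31  253.832]
 [  0.      0.321  -0.947 471.619]
 [  0.      0.      0.      1.   ]]
scene [248.418 202.976] [297.878 214.086]
top [226.676 160.354] [189.586 169.963]
```

View pics/wrist1.png

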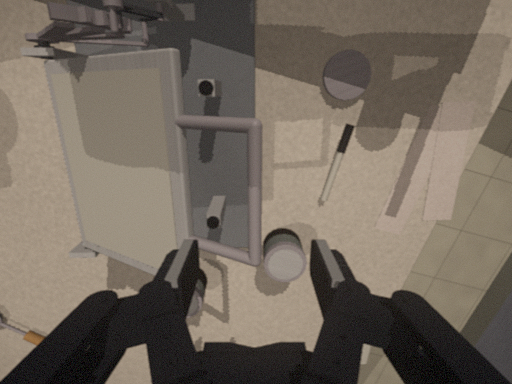

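The wrist view shows the bar upright at column 255, rows 118–262, within 2 px of the prediction. The fingers straddle it and jar_a stands clear at (283,255). Next I resync the commanded pose and go down.

```bash
cat >> h.py <<'E'
def sync():
    s=env.read_state();q=s["orientation"]
    json.dump({"p":(s["tcp_pos"]).tolist(),"q":[q[1],q[2],q[3],q[0]]},open("cmd.json","w"))
E
python3 - <<'E'
from h import *
sync();print(row([601.5,172.5,226],ori(0)))
E
```

```text
[  1.5   1.9 102.4  -0.    0.1   0.2]
```

Call:
{"method": "step_arm", "body": {
  "moves": [
    [1.5, 2, 20, 0, 0, 0],
    [1.5, 2, 40, 0, 0, 0],
    [1.5, 2, 60, 0, 0, 0],
    [1.5, 2, 80, 0, 0, 0],
    [1.5, 2, 95, 0, 0, 0],
    [1.5, 2, 102, 0, 0, 0],
    [1.5, 2, 102, 0, 0, 0]
  ]
}}

```text
clock: 3.22
tcp_pos: [601.3, 170.2, 227.2]
orientation: [0.0, 0.991, 0.135, -0.0]
contact_force: [-0.7, -0.2, -0.2]
gripper_width: 59.7
```

Run:
```python
from h import *
s=env.read_state();print(s["tcp_pos"],s["contact_force"],s["moment"])
a=[]
for n in("wrist","scene"):
    c=viewer.capture(n)["pixels"][:,:,::-1];a.append(c if n=="wrist" else cv2.resize(c[130:290,190:400],(512,384)))
cv2.imwrite("pics/ws2.png",cv2.resize(np.hstack(a),(800,300)))
```

```text
[601.29  170.154 227.164] [-0.697 -0.175 -0.246] [ 0.017 -0.02   0.002]
```

View pics/ws2.png

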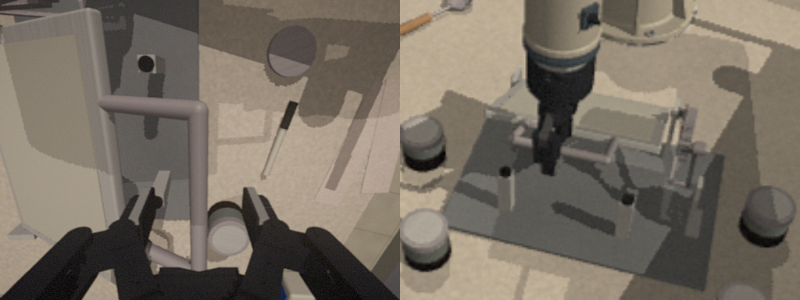

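The bar (column 200) is midway between the fingers (columns 145 and 250). Closing.

Call:
{"method": "step_arm", "body": {
  "moves": [
    [0, 0, 0, 0, 0, 0],
    [0, 0, 0, 0, 0, 0],
    [0, 0, 0, 0, 0, 0],
    [0, 0, 0, 0, 0, 0],
    [0, 0, 0, 0, 0, 0],
    [0, 0, 0, 0, 0, 0]
  ],
  "jaw": 1
}}

```text
clock: 4.08
tcp_pos: [601.3, 170.5, 227.3]
orientation: [-0.0, 0.991, 0.135, -0.0]
contact_force: [-1.3, -0.6, 1.6]
gripper_width: 9.4
```

```bash
python3 - <<'E'
from h import *
sync();s=env.read_state();print(s["tcp_pos"],s["contact_force"],s["moment"],s["gripper_width"],s["orientation"])
# bar = tcp - GD*toolz ; arc about hinge
b=s["tcp_pos"]-GD*cmd()[1].apply([0,0,1]);th=np.arcsin((b[2]-105)/275);hinge=b-275*(np.cos(th)*XS+np.sin(th)*np.array([0,0,1]));print("bar",b,"th",th,"hinge",hinge)
json.dump({"h":hinge.tolist(),"th":th},open("hinge.json","w"))
E
cat >> h.py <<'E'
def arc(thr,th0=None):  # rows from commanded pose at tilt th0 to tilts thr, tool turning with the panel
    H=json.load(open("hinge.json"));h=np.array(H["h"]);p0,r0=cmd();th0=H["th"] if th0 is None else th0
    for t in thr:
        q=R.from_rotvec(-(t-th0)*np.array([-XS[1],XS[0],0]))
        print(round(t,3),(row(h+q.apply(p0-h),q*r0)).tolist())
E
python3 -c "
from h import *
arc(np.array([.545,.56,.575,.59,.605,.62,.635,.65]))"
```

```text
[601.327 170.491 227.309] [-1.259 -0.61   1.622] [0.015 0.148 0.035] 9.394539225922118 [-0.     0.991  0.135 -0.   ]
bar [601.33  170.49  246.009] th 0.5383960543909431 hinge [373.85  107.288 105.   ]
0.545 [-0.8, -0.0, -1.6, -0.0, 0.4, -0.0]
0.56 [-2.7, -0.0, -5.1, -0.0, 1.2, -0.0]
0.575 [-4.6, -0.0, -8.6, -0.0, 2.1, -0.0]
0.59 [-6.6, -0.0, -12.0, -0.0, 3.0, -0.0]
0.605 [-8.7, -0.0, -15.4, -0.0, 3.8, -0.0]
0.62 [-10.8, -0.0, -18.8, -0.0, 4.7, -0.0]
0.635 [-12.9, -0.0, -22.2, -0.0, 5.5, -0.0]
0.65 [-15.1, -0.0, -25.5, -0.0, 6.4, -0.0]
```

```bash
python3 -c "
from h import *
b=np.array([601.3,170.5,244.5]);th=np.arcsin((b[2]-105)/275);h=b-275*(np.cos(th)*XS+np.sin(th)*np.array([0,0,1]));print(th,h)
json.dump({'h':h.tolist(),'th':th},open('hinge.json','w'))
arc(th+np.array([.01,.02,.03,.04,.055,.07,.085,.10]))"
```

```text
0.5320171551594286 [372.958 107.059 105.   ]
0.542 [-1.2, -0.0, -2.4, -0.0, 0.6, -0.0]
0.552 [-2.5, -0.0, -4.7, -0.0, 1.1, -0.0]
0.562 [-3.8, -0.0, -7.1, -0.0, 1.7, -0.0]
0.572 [-5.1, -0.0, -9.4, -0.0, 2.3, -0.0]
0.587 [-7.1, -0.0, -12.8, -0.0, 3.2, -0.0]
0.602 [-9.1, -0.0, -16.3, -0.0, 4.0, -0.0]
0.617 [-11.2, -0.0, -19.7, -0.0, 4.9, -0.0]
0.632 [-13.4, -0.0, -23.0, -0.0, 5.7, -0.0]
```

Call:
{"method": "step_arm", "body": {
  "moves": [
    [-1.2, 0, -2.4, 0, 0.6, 0],
    [-2.5, 0, -4.7, 0, 1.1, 0],
    [-3.7, 0, -7.1, 0, 1.7, 0],
    [-3.7, 0, -7.1, 0, 1.7, 0]
  ]
}}

```text
clock: 4.58
tcp_pos: [597.6, 169.4, 234.6]
orientation: [-0.002, 0.991, 0.135, 0.015]
contact_force: [1.1, 1.1, -2.4]
gripper_width: 9.8
```

```bash
python3 -c "
from h import *
s=env.read_state();print(s['tcp_pos'],s['contact_force'],s['moment'],s['gripper_width'])"
```

```text
[597.598 169.413 234.636] [ 1.073  1.147 -2.381] [ 0.123 -0.134  0.035] 9.813251827797966
```

```bash
cat >> h.py <<'E'
def adv(rw,th):  # record last row and the tilt it stands for
    done(rw);H=json.load(open("hinge.json"));H["th"]=th;json.dump(H,open("hinge.json","w"))
def snap(k):  # keep scene+top crops round the pawl, return them
    o=[]
    for n,(a,b,c,d) in dict(scene=(170,250,310,390),top=(180,270,140,220)).items():
        im=viewer.capture(n)["pixels"][a:b,c:d,::-1];cv2.imwrite(f"pics/p_{n}_{k}.png",im);o.append(im)
    s=env.read_state();print(s["clock"],s["tcp_pos"],s["contact_force"],s["moment"],s["gripper_width"],s["joints"]);return o
E
python3 -c "
from h import *
adv([-3.7,0,-7.1,0,1.7,0],.562);snap('a');arc([.58,.6,.62,.64,.66,.68,.69,.7])"
```

```text
cmd [597.764 169.497 234.409]
4.675 [597.7   169.435 234.463] [ 0.829  0.341 -3.033] [ 0.071 -0.008  0.041] 9.907791683804167 [ 0.274  0.329  1.661 -0.     1.122  0.002]
0.58 [-2.2, -0.0, -4.2, -0.0, 1.0, -0.0]
0.6 [-4.8, -0.0, -8.9, -0.0, 2.2, -0.0]
0.62 [-7.5, -0.0, -13.5, -0.0, 3.3, -0.0]
0.64 [-10.3, -0.0, -18.1, -0.0, 4.5, -0.0]
0.66 [-13.1, -0.0, -22.6, -0.0, 5.6, -0.0]
0.68 [-16.1, -0.0, -27.1, -0.0, 6.8, -0.0]
0.69 [-17.6, -0.0, -29.3, -0.0, 7.3, -0.0]
0.7 [-19.1, -0.0, -31.4, -0.0, 7.9, -0.0]
```

Call:
{"method": "step_arm", "body": {
  "moves": [
    [-2.2, 0, -4.2, 0, 1.0, 0],
    [-4.8, 0, -8.9, 0, 2.2, 0],
    [-7.5, 0, -13.5, 0, 3.3, 0],
    [-10.3, 0, -18.1, 0, 4.5, 0],
    [-13.1, 0, -22.6, 0, 5.6, 0],
    [-16.1, 0, -27.1, 0, 6.8, 0],
    [-17.6, 0, -29.3, 0, 7.3, 0],
    [-19.1, 0, -31.4, 0, 7.9, 0]
  ]
}}

```text
clock: 5.68
tcp_pos: [578.6, 164.0, 265.5]
orientation: [-0.011, 0.987, 0.135, 0.083]
contact_force: [1.8, -0.2, -2.0]
gripper_width: 9.7
```

```bash
python3 -c "
from h import *
adv([-19.1,0,-31.4,0,7.9,0],.70);a,b=snap('b')
cv2.imwrite('pics/pb.png',np.hstack([cv2.resize(i,(400,400 if i is a else 450))[:400] for i in(a,b)]))
arc([.71,.72,.73,.738])"
```

```text
cmd [578.48  164.12  265.232]
5.775 [578.51  164.029 265.496] [ 2.192  0.872 -1.453] [-0.026 -0.097  0.013] 9.609649410505346 [ 0.274  0.199  1.775 -0.001  1.     0.003]
0.71 [-1.2, -0.0, -2.4, -0.0, 0.6, -0.0]
0.72 [-2.5, -0.0, -4.7, -0.0, 1.1, -0.0]
0.73 [-3.8, -0.0, -7.1, -0.0, 1.7, -0.0]
0.738 [-4.8, -0.0, -8.9, -0.0, 2.2, -0.0]
```

View pics/pb.png

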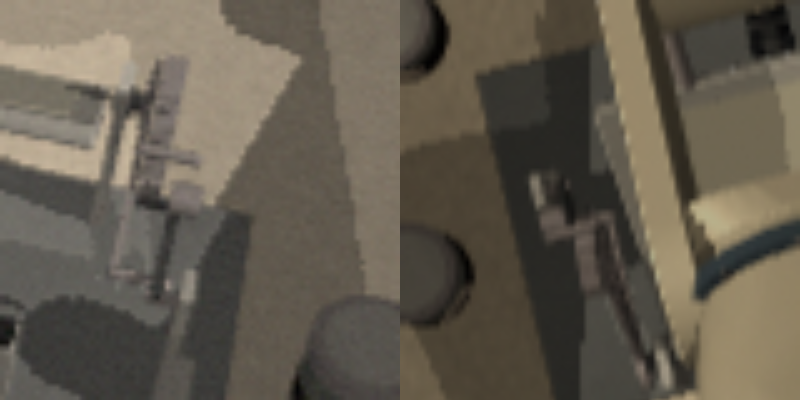

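Scene crop: the weight is at (187,193), i.e. full-frame px (347,208), so the pawl is still bearing. A peg is just above it at (185,155).

Call:
{"method": "step_arm", "body": {
  "moves": [
    [-1.2, 0, -2.4, 0, 0.6, 0],
    [-2.5, 0, -4.7, 0, 1.1, 0],
    [-3.8, 0, -7.1, 0, 1.7, 0],
    [-3.8, 0, -7.1, 0, 1.7, 0]
  ]
}}

```text
clock: 6.28
tcp_pos: [573.7, 162.7, 271.9]
orientation: [-0.013, 0.986, 0.135, 0.098]
contact_force: [2.3, -1.2, -1.1]
gripper_width: 9.5
```

```bash
cat >> h.py <<'E'
def chk(k,ref="b"):
    a,b=snap(k)
    for n,i,(r0,r1,c0,c1) in(("scene",a,(28,62,25,48)),("top",b,(25,50,20,45))):
        r=cv2.imread(f"pics/p_{n}_{ref}.png");d=cv2.absdiff(cv2.GaussianBlur(i,(3,3),0),cv2.GaussianBlur(r,(3,3),0))[r0:r1,c0:c1].max(2)
        print(n,"diff px",(d>25).sum(),d.max())
E
python3 -c "
from h import *
adv([-3.8,0,-7.1,0,1.7,0],.73);chk('c');arc([.738,.746,.754])"
```

```text
cmd [573.731 162.795 271.599]
6.375 [573.891 162.694 271.771] [ 2.703 -0.311 -2.1  ] [-0.09  -0.305  0.063] 9.494430300173107 [ 0.274  0.171  1.799 -0.001  0.974  0.003]
scene diff px 3 30
top diff px 10 49
0.738 [-1.0, -0.0, -1.9, -0.0, 0.5, -0.0]
0.746 [-2.0, -0.0, -3.8, -0.0, 0.9, -0.0]
0.754 [-3.0, -0.0, -5.7, -0.0, 1.4, -0.0]
```

Call:
{"method": "step_arm", "body": {
  "moves": [
    [-1.2, 0, -2.4, 0, 0.6, 0],
    [-1.2, 0, -2.4, 0, 0.6, 0]
  ]
}}

```text
clock: 6.62
tcp_pos: [572.2, 162.2, 273.9]
orientation: [-0.014, 0.985, 0.135, 0.103]
contact_force: [2.2, -0.1, -2.1]
gripper_width: 9.6
```

```bash
python3 -c "
from h import *
adv([-1.2,0,-2.4,0,.6,0],.74);chk('d');arc([.75])"
```

```text
cmd [572.145 162.353 273.718]
6.725 [572.321 162.275 273.867] [ 3.729 -0.807 -1.45 ] [-0.187 -0.308  0.023] 9.686777197771757 [ 0.274  0.161  1.808 -0.001  0.965  0.003]
scene diff px 6 38
top diff px 14 62
0.75 [-1.2, -0.0, -2.4, -0.0, 0.6, -0.0]
```

Call:
{"method": "step_arm", "body": {
  "moves": [
    [-1.2, 0, -2.4, 0, 0.6, 0],
    [-1.2, 0, -2.4, 0, 0.6, 0]
  ]
}}

```text
clock: 6.98
tcp_pos: [570.6, 161.8, 276.0]
orientation: [-0.015, 0.985, 0.135, 0.108]
contact_force: [3.7, -1.5, -0.8]
gripper_width: 9.5
```

```bash
python3 -c "
from h import *
adv([-1.2,0,-2.4,0,.6,0],.75);chk('e');arc([.76])"
```

```text
cmd [570.538 161.905 275.819]
7.075 [570.652 161.813 275.949] [ 3.746 -1.589 -0.739] [-0.256 -0.418 -0.034] 9.825038492299255 [ 0.274  0.151  1.817 -0.001  0.955  0.003]
scene diff px 20 40
top diff px 13 67
0.76 [-1.2, -0.0, -2.4, -0.0, 0.6, -0.0]
```

Call:
{"method": "step_arm", "body": {
  "moves": [
    [-0.7, 0, -1.4, 0, 0.3, 0],
    [-0.7, 0, -1.4, 0, 0.3, 0]
  ]
}}

```text
clock: 7.32
tcp_pos: [569.7, 161.6, 277.2]
orientation: [-0.015, 0.985, 0.135, 0.111]
contact_force: [2.8, -1.9, -0.6]
gripper_width: 9.4
```

```bash
python3 -c "
from h import *
adv([-.7,0,-1.4,0,.3,0],.756);chk('f')"
```

```text
cmd [569.588 161.64  277.034]
7.425 [569.726 161.542 277.099] [ 3.46  -1.225 -1.091] [-0.295 -0.531 -0.073] 9.765206915369966 [ 0.274  0.146  1.821 -0.001  0.951  0.003]
scene diff px 32 39
top diff px 18 66
```

```bash
cat >> h.py <<'E'
def trk(k,ref="b"):
    r=cv2.imread(f"pics/p_scene_{ref}.png")[34:43,33:42];i=cv2.imread(f"pics/p_scene_{k}.png")[26:66,22:56]
    m=cv2.minMaxLoc(cv2.matchTemplate(i,r,cv2.TM_CCOEFF_NORMED));print(k,"weight match",round(m[1],2),"shift",m[3][0]+22-33,m[3][1]+26-34)
E
python3 -c "
from h import *
[trk(k) for k in 'abcdef']"
```

```text
a weight match 0.89 shift 0 0
b weight match 1.0 shift 0 0
c weight match 0.95 shift 0 0
d weight match 0.92 shift 0 0
e weight match 0.88 shift 0 0
f weight match 0.86 shift 0 0
```

Call:
{"method": "step_arm", "body": {
  "moves": [
    [-0.9, 0, -1.9, 0, 0.5, 0],
    [-0.9, 0, -1.9, 0, 0.5, 0]
  ]
}}

```text
clock: 7.68
tcp_pos: [568.3, 161.2, 278.8]
orientation: [-0.016, 0.984, 0.135, 0.115]
contact_force: [3.8, -1.8, -1.4]
gripper_width: 9.6
```

```bash
python3 -c "
from h import *
adv([-.9,0,-1.9,0,.5,0],.764);chk('g');trk('g')"
```

```text
cmd [568.337 161.291 278.688]
7.775 [568.395 161.182 278.744] [ 2.816 -2.033 -0.989] [-0.352 -0.487 -0.091] 9.754026815260962 [ 0.274  0.138  1.828 -0.001  0.943  0.003]
scene diff px 45 43
top diff px 26 68
g weight match 0.82 shift 0 1
```

Weight starts to shift; look at what's happening before going on.

```bash
python3 -c "
from h import *
cv2.imwrite('pics/cmp.png',np.hstack([cv2.resize(cv2.imread(f'pics/p_scene_{k}.png')[10:70,10:60],(390,468),interpolation=2) for k in 'bg']))"
```

```text
(no output)
```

View pics/cmp.png

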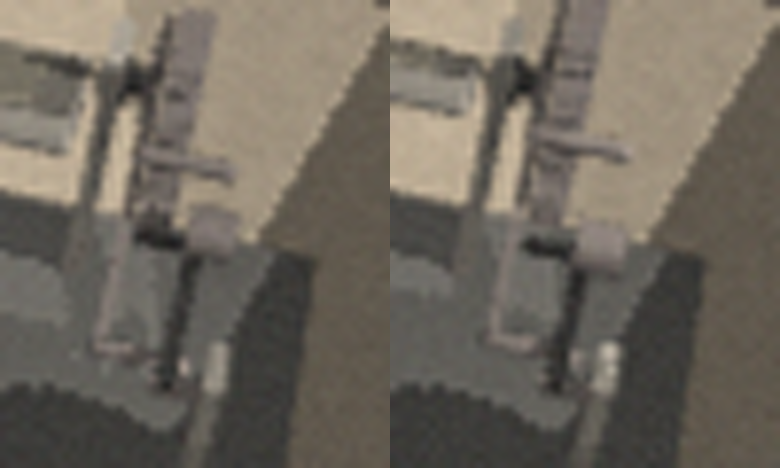

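The weight has gone down from (210,228) to (210,246) in the crop, about 2 px or 7 mm, so the peg is now tipping the pawl. I continue in small steps.

Call:
{"method": "step_arm", "body": {
  "moves": [
    [-0.9, 0, -1.9, 0, 0.5, 0],
    [-0.9, 0, -1.9, 0, 0.5, 0]
  ]
}}

```text
clock: 8.02
tcp_pos: [567.0, 160.8, 280.4]
orientation: [-0.016, 0.984, 0.134, 0.119]
contact_force: [2.8, -3.2, -1.3]
gripper_width: 9.6
```

```bash
python3 -c "
from h import *
adv([-.9,0,-1.9,0,.5,0],.772);chk('h');trk('h','g')"
```

```text
cmd [567.073 160.939 280.33 ]
8.125 [567.093 160.803 280.343] [ 3.292 -2.051 -0.928] [-0.428 -0.42  -0.046] 9.500317698528118 [ 0.274  0.131  1.835 -0.001  0.935  0.003]
scene diff px 57 47
top diff px 26 66
h weight match 0.96 shift 0 0
```

Call:
{"method": "step_arm", "body": {
  "moves": [
    [-0.6, 0, -1.2, 0, 0.3, 0],
    [-0.6, 0, -1.2, 0, 0.3, 0]
  ]
}}

```text
clock: 8.38
tcp_pos: [566.3, 160.6, 281.4]
orientation: [-0.017, 0.983, 0.134, 0.122]
contact_force: [3.2, -2.3, -1.5]
gripper_width: 10.0
```

```bash
python3 -c "
from h import *
adv([-.6,0,-1.2,0,.3,0],.777);chk('i');trk('i','g')"
```

```text
cmd [566.236 160.705 281.352]
8.475 [566.301 160.601 281.35 ] [ 3.879 -3.296 -1.618] [-0.473 -0.5   -0.139] 9.599992922194122 [ 0.274  0.126  1.839 -0.001  0.93   0.003]
scene diff px 71 50
top diff px 28 62
i weight match 0.93 shift 0 0
```

Call:
{"method": "step_arm", "body": {
  "moves": [
    [-0.7, 0, -1.4, 0, 0.35, 0],
    [-0.7, 0, -1.4, 0, 0.35, 0]
  ]
}}

```text
clock: 8.72
tcp_pos: [565.2, 160.3, 282.6]
orientation: [-0.017, 0.983, 0.134, 0.125]
contact_force: [3.3, -3.7, -0.8]
gripper_width: 9.5
```

```bash
python3 -c "
from h import *
adv([-.7,0,-1.4,0,.35,0],.783);chk('j');trk('j','g')"
```

```text
cmd [565.253 160.432 282.54 ]
8.825 [565.262 160.339 282.561] [ 3.34  -3.235 -1.263] [-0.543 -0.448 -0.107] 9.73604405145507 [ 0.274  0.12   1.844 -0.001  0.925  0.003]
scene diff px 76 56
top diff px 31 59
j weight match 0.9 shift 0 0
```

Call:
{"method": "step_arm", "body": {
  "moves": [
    [-0.7, 0, -1.4, 0, 0.35, 0],
    [-0.7, 0, -1.4, 0, 0.35, 0]
  ]
}}

```text
clock: 9.07
tcp_pos: [564.3, 160.0, 283.7]
orientation: [-0.017, 0.983, 0.134, 0.128]
contact_force: [4.9, -3.8, -1.3]
gripper_width: 9.8
```

```bash
python3 -c "
from h import *
adv([-.7,0,-1.4,0,.35,0],.789);chk('k');trk('k','g')"
```

```text
cmd [564.264 160.156 283.721]
9.175 [564.33  160.042 283.667] [ 2.929 -3.266 -1.786] [-0.606 -0.469 -0.113] 9.8444591573695 [ 0.274  0.114  1.849 -0.001  0.92   0.003]
scene diff px 79 62
top diff px 32 60
k weight match 0.88 shift 0 0
```

Call:
{"method": "step_arm", "body": {
  "moves": [
    [-0.7, 0, -1.4, 0, 0.35, 0],
    [-0.7, 0, -1.4, 0, 0.35, 0]
  ]
}}

```text
clock: 9.43
tcp_pos: [563.3, 159.7, 284.9]
orientation: [-0.018, 0.982, 0.134, 0.131]
contact_force: [4.1, -3.2, -0.7]
gripper_width: 9.6
```

```bash
python3 -c "
from h import *
adv([-.7,0,-1.4,0,.35,0],.795);chk('l');trk('l','k')"
```

```text
cmd [563.268 159.878 284.896]
9.525 [563.325 159.786 284.821] [ 3.827 -3.994 -0.456] [-0.591 -0.462 -0.119] 9.474137411620259 [ 0.274  0.109  1.854 -0.001  0.914  0.003]
scene diff px 83 68
top diff px 29 62
l weight match 0.95 shift 0 0
```

Call:
{"method": "step_arm", "body": {
  "moves": [
    [-0.7, 0, -1.4, 0, 0.35, 0],
    [-0.7, 0, -1.4, 0, 0.35, 0]
  ]
}}

```text
clock: 9.78
tcp_pos: [562.3, 159.5, 286.0]
orientation: [-0.018, 0.982, 0.134, 0.134]
contact_force: [3.1, -3.4, -1.4]
gripper_width: 9.7
```

```bash
python3 -c "
from h import *
adv([-.7,0,-1.4,0,.35,0],.801);chk('m');trk('m','k')"
```

```text
cmd [562.265 159.598 286.064]
9.875 [562.299 159.473 285.966] [ 3.454 -3.46  -0.255] [-0.617 -0.48  -0.155] 9.85661798250267 [ 0.274  0.103  1.86  -0.001  0.909  0.003]
scene diff px 94 72
top diff px 28 58
m weight match 0.89 shift 0 0
```

Call:
{"method": "step_arm", "body": {
  "moves": [
    [-0.7, 0, -1.4, 0, 0.35, 0],
    [-0.7, 0, -1.4, 0, 0.35, 0]
  ]
}}

```text
clock: 10.12
tcp_pos: [561.3, 159.2, 287.2]
orientation: [-0.019, 0.981, 0.134, 0.137]
contact_force: [3.4, -3.7, -1.0]
gripper_width: 9.9
```

```bash
python3 -c "
from h import *
adv([-.7,0,-1.4,0,.35,0],.807);chk('n');trk('n','k')"
```

```text
cmd [561.255 159.317 287.227]
10.225 [561.311 159.203 287.151] [ 3.75  -3.148 -1.313] [-0.639 -0.483 -0.154] 9.695977483349576 [ 0.274  0.097  1.865 -0.001  0.903  0.003]
scene diff px 96 75
top diff px 27 57
n weight match 0.81 shift 0 0
```

Call:
{"method": "step_arm", "body": {
  "moves": [
    [-0.7, 0, -1.4, 0, 0.35, 0],
    [-0.7, 0, -1.4, 0, 0.35, 0]
  ]
}}

```text
clock: 10.48
tcp_pos: [560.2, 158.9, 288.3]
orientation: [-0.019, 0.981, 0.134, 0.14]
contact_force: [2.3, -4.5, -1.4]
gripper_width: 9.5
```

```bash
python3 -c "
from h import *
adv([-.7,0,-1.4,0,.35,0],.813);chk('o');trk('o','k')"
```

```text
cmd [560.238 159.033 288.382]
10.575 [560.265 158.896 288.28 ] [ 2.95  -3.899 -0.865] [-0.591 -0.471 -0.201] 9.704673000945691 [ 0.274  0.092  1.87  -0.001  0.898  0.003]
scene diff px 101 78
top diff px 30 53
o weight match 0.74 shift 0 0
```

```bash
python3 -c "
from h import *
cv2.imwrite('pics/cmp2.png',np.vstack([np.hstack([cv2.resize(cv2.imread(f'pics/p_{n}_{k}.png')[a:a+50,b:b+50],(260,290),interpolation=2) for k in 'bko']) for n,a,b in(('scene',15,10),('top',25,10))]))"
```

```text
(no output)
```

View pics/cmp2.png

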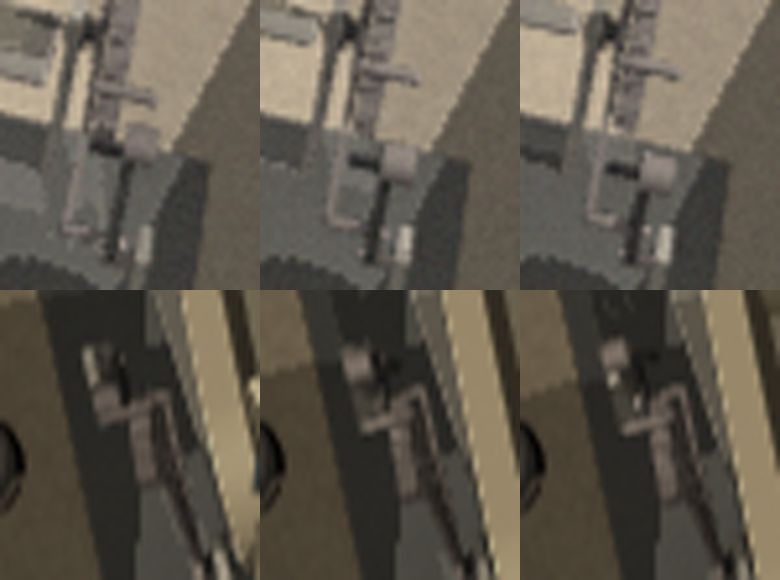

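Scene row: the weight centre moves from row 140 to 163 to 172 at tilts 0.70, 0.79 and 0.81. The peg is still pushing the pawl and it has not thrown yet. Small steps continue.

```bash
cat >> h.py <<'E'
def trk(k,ref="o"):
    r=cv2.imread(f"pics/p_scene_{ref}.png")[40:50,32:41];i=cv2.imread(f"pics/p_scene_{k}.png")[30:72,24:50]
    m=cv2.minMaxLoc(cv2.matchTemplate(i,r,cv2.TM_CCOEFF_NORMED));print(k,"weight match",round(m[1],2),"shift",m[3][0]+24-32,m[3][1]+30-40)
E
python3 -c "
from h import *
[trk(k) for k in 'bgkmo']"
```

```text
b weight match 0.67 shift -1 -8
g weight match 0.73 shift -1 -7
k weight match 0.82 shift 0 -1
m weight match 0.89 shift 0 -1
o weight match 1.0 shift 0 0
```

Call:
{"method": "step_arm", "body": {
  "moves": [
    [-0.6, 0, -1.2, 0, 0.3, 0],
    [-0.6, 0, -1.2, 0, 0.3, 0]
  ]
}}

```text
clock: 10.82
tcp_pos: [559.4, 158.7, 289.3]
orientation: [-0.019, 0.981, 0.134, 0.142]
contact_force: [3.0, -4.0, -0.6]
gripper_width: 9.7
```

```bash
python3 -c "
from h import *
adv([-.6,0,-1.2,0,.3,0],.818);chk('q');trk('q')"
```

```text
cmd [559.36  158.788 289.367]
10.925 [559.393 158.648 289.282] [ 2.194 -3.592 -1.443] [-0.59  -0.456 -0.158] 9.610182726956738 [ 0.274  0.087  1.874 -0.001  0.893  0.003]
scene diff px 102 79
top diff px 37 57
q weight match 0.93 shift 0 0
```

Call:
{"method": "step_arm", "body": {
  "moves": [
    [-0.6, 0, -1.2, 0, 0.3, 0],
    [-0.6, 0, -1.2, 0, 0.3, 0]
  ]
}}

```text
clock: 11.18
tcp_pos: [558.5, 158.4, 290.3]
orientation: [-0.02, 0.98, 0.134, 0.145]
contact_force: [3.5, -4.4, -0.3]
gripper_width: 9.5
```

```bash
python3 -c "
from h import *
adv([-.6,0,-1.2,0,.3,0],.823);chk('r');trk('r')"
```

```text
cmd [558.478 158.542 290.348]
11.275 [558.498 158.409 290.246] [ 3.771 -3.406  0.066] [-0.604 -0.407 -0.125] 9.599553442606355 [ 0.274  0.082  1.878 -0.001  0.888  0.003]
scene diff px 108 82
top diff px 39 66
r weight match 0.92 shift 0 1
```

Call:
{"method": "step_arm", "body": {
  "moves": [
    [-0.6, 0, -1.2, 0, 0.3, 0],
    [-0.6, 0, -1.2, 0, 0.3, 0]
  ]
}}

```text
clock: 11.52
tcp_pos: [557.6, 158.2, 291.3]
orientation: [-0.02, 0.98, 0.134, 0.147]
contact_force: [3.3, -3.2, -1.2]
gripper_width: 9.6
```

```bash
python3 -c "
from h import *
adv([-.6,0,-1.2,0,.3,0],.828);chk('s');trk('s')"
```

```text
cmd [557.591 158.295 291.323]
11.625 [557.612 158.149 291.259] [ 3.656 -3.936 -0.96 ] [-0.647 -0.377 -0.172] 9.791354091073348 [ 0.274  0.077  1.883 -0.001  0.884  0.003]
scene diff px 107 79
top diff px 48 80
s weight match 0.84 shift -1 3
```

Call:
{"method": "step_arm", "body": {
  "moves": [
    [-0.6, 0, -1.2, 0, 0.3, 0],
    [-0.6, 0, -1.2, 0, 0.3, 0]
  ]
}}

```text
clock: 11.88
tcp_pos: [556.7, 157.9, 292.2]
orientation: [-0.02, 0.979, 0.134, 0.15]
contact_force: [3.2, -3.8, -0.2]
gripper_width: 9.5
```

```bash
python3 -c "
from h import *
adv([-.6,0,-1.2,0,.3,0],.833);chk('t');trk('t')"
```

```text
cmd [556.699 158.046 292.294]
11.975 [556.733 157.909 292.209] [ 3.521 -3.876 -0.939] [-0.688 -0.477 -0.208] 9.71070668625033 [ 0.274  0.072  1.887 -0.001  0.879  0.003]
scene diff px 115 76
top diff px 52 80
t weight match 0.79 shift -1 6
```

```bash
python3 -c "
from h import *
chk('u');trk('u');
for n in('scene','top'):pass
cv2.imwrite('pics/cmp3.png',np.vstack([np.hstack([cv2.resize(cv2.imread(f'pics/p_{n}_{k}.png')[a:a+50,b:b+50],(260,290),interpolation=2) for k in 'osu']) for n,a,b in(('scene',20,10),('top',20,10))]))
arc([.82,.8,.78,.76,.74,.72,.7,.68])"
```

```text
12.075 [556.737 157.932 292.225] [ 3.058 -4.094 -0.409] [-0.626 -0.393 -0.181] 10.205345314112405 [ 0.274  0.072  1.887 -0.001  0.879  0.003]
scene diff px 114 76
top diff px 53 80
u weight match 0.8 shift -1 6
0.82 [1.6, 0.0, 3.1, 0.0, -0.7, 0.0]
0.8 [3.9, 0.0, 7.9, 0.0, -1.9, 0.0]
0.78 [6.1, 0.0, 12.8, 0.0, -3.0, 0.0]
0.76 [8.2, 0.0, 17.7, 0.0, -4.2, 0.0]
0.74 [10.3, 0.0, 22.6, 0.0, -5.3, 0.0]
0.72 [12.2, 0.0, 27.6, 0.0, -6.5, 0.0]
0.7 [14.0, 0.0, 32.6, 0.0, -7.6, 0.0]
0.68 [15.8, 0.0, 37.7, 0.0, -8.8, 0.0]
```

View pics/cmp3.png

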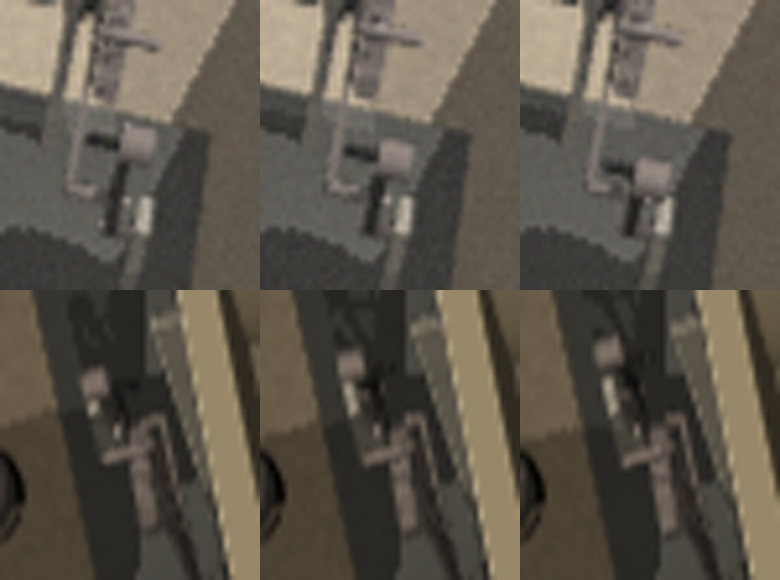

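```bash
python3 -c "
from h import *
S=viewer.capture('scene');T=viewer.capture('top');o=np.array([470.9,154.6,10]);y=np.array([-XS[1],XS[0],0])
for n,s,t in(('o',(310+10+137/5.2,170+20+145/5.8),(140+10+95/5.2,180+20+94/5.8)),('s',(310+10+137/5.2,170+20+160/5.8),(140+10+91/5.2,180+20+72/5.8)),('u',(310+10+133/5.2,170+20+177/5.8),(140+10+87/5.2,180+20+62/5.8))):
  w,e=tri(S,s,T,t);print(n,w,e,(w-o)@XS,(w-o)@y)
snap('u2');trk('u2')"
```

```text
o [448.295 307.182 153.073] 1.2792947716783545 19.06547623340624 153.06487129900617
s [459.996 310.446 156.734] 3.2382023545537284 31.213336029076288 153.07685862156706
u [466.423 312.87  152.94 ] 1.2251006814744445 38.05489809588806 153.69182139931664
12.275 [556.726 157.898 292.185] [ 3.421 -3.372 -0.613] [-0.627 -0.427 -0.182] 9.5891587599563 [ 0.274  0.072  1.887 -0.001  0.879  0.003]
u2 weight match 0.79 shift -1 6
```

Thrown: the weight crossed the top and settled 38 mm along x in the plate frame, where bearing was about −7. That fits a pivot at 26 mm with a lean of +0.2 rad. Lowering now.

Call:
{"method": "step_arm", "body": {
  "moves": [
    [1.6, 0, 3.1, 0, -0.7, 0],
    [3.9, 0, 7.9, 0, -1.9, 0],
    [6.1, 0, 12.8, 0, -3.0, 0],
    [8.2, 0, 17.7, 0, -4.2, 0],
    [10.3, 0, 22.6, 0, -5.3, 0],
    [12.2, 0, 27.6, 0, -6.5, 0],
    [14.0, 0, 32.6, 0, -7.6, 0],
    [15.8, 0, 37.7, 0, -8.8, 0]
  ]
}}

```text
clock: 13.28
tcp_pos: [582.1, 165.1, 260.5]
orientation: [-0.01, 0.988, 0.135, 0.073]
contact_force: [1.0, -4.2, -2.7]
gripper_width: 9.7
```

```bash
python3 -c "
from h import *
adv([15.8,0,37.7,0,-8.8,0],.68);snap('v');trk('v');arc([.66,.64,.615,.59,.565,.54,.515,.49])"
```

```text
cmd [582.077 165.123 261.04 ]
13.375 [582.292 165.157 260.145] [ 1.241 -5.049 -2.125] [-0.679 -0.236 -0.084] 9.467774103399163 [ 0.274  0.22   1.758 -0.     1.016  0.002]
v weight match 0.87 shift -1 6
0.66 [2.4, 0.0, 4.8, 0.0, -1.1, 0.0]
0.64 [4.7, 0.0, 9.6, 0.0, -2.3, 0.0]
0.615 [7.4, 0.0, 15.7, 0.0, -3.7, 0.0]
0.59 [10.0, 0.0, 21.9, 0.0, -5.2, 0.0]
0.565 [12.4, 0.0, 28.1, 0.0, -6.6, 0.0]
0.54 [14.7, 0.0, 34.4, 0.0, -8.0, 0.0]
0.515 [16.8, 0.0, 40.7, 0.0, -9.5, 0.0]
0.49 [18.7, 0.0, 47.1, 0.0, -10.9, 0.0]
```

Past the top notch, and the pawl is still thrown.

Call:
{"method": "step_arm", "body": {
  "moves": [
    [2.4, 0, 4.8, 0, -1.1, 0],
    [4.7, 0, 9.6, 0, -2.3, 0],
    [7.4, 0, 15.7, 0, -3.7, 0],
    [10.0, 0, 21.9, 0, -5.2, 0],
    [12.4, 0, 28.1, 0, -6.6, 0],
    [14.7, 0, 34.4, 0, -8.0, 0],
    [16.8, 0, 40.7, 0, -9.5, 0],
    [18.7, 0, 47.1, 0, -10.9, 0]
  ]
}}

```text
clock: 14.38
tcp_pos: [606.4, 172.0, 216.5]
orientation: [0.003, 0.991, 0.135, -0.021]
contact_force: [-4.2, -3.4, -4.6]
gripper_width: 9.7
```

```bash
python3 -c "
from h import *
adv([18.7,0,47.1,0,-10.9,0],.49);snap('w');trk('w');arc(.49-.03*np.arange(1,9))"
```

```text
cmd [606.666 171.98  217.263]
14.475 [606.733 172.032 215.933] [-3.36  -4.024 -5.39 ] [-0.557  0.459  0.029] 9.683929773356331 [0.274 0.399 1.602 0.    1.184 0.002]
w weight match 0.8 shift -1 6
0.46 [3.6, 0.0, 7.2, 0.0, -1.7, 0.0]
0.43 [6.9, 0.0, 14.5, 0.0, -3.4, 0.0]
0.4 [10.0, 0.0, 21.9, 0.0, -5.2, 0.0]
0.37 [12.9, 0.0, 29.3, 0.0, -6.9, 0.0]
0.34 [15.6, 0.0, 36.9, 0.0, -8.6, 0.0]
0.31 [18.0, 0.0, 44.6, 0.0, -10.3, 0.0]
0.28 [20.2, 0.0, 52.3, 0.0, -12.0, 0.0]
0.25 [22.2, 0.0, 60.0, 0.0, -13.8, 0.0]
```

Call:
{"method": "step_arm", "body": {
  "moves": [
    [3.6, 0, 7.2, 0, -1.7, 0],
    [6.9, 0, 14.5, 0, -3.4, 0],
    [10.0, 0, 21.9, 0, -5.2, 0],
    [12.9, 0, 29.3, 0, -6.9, 0],
    [15.6, 0, 36.9, 0, -8.6, 0],
    [18.0, 0, 44.6, 0, -10.3, 0],
    [20.2, 0, 52.3, 0, -12.0, 0],
    [22.2, 0, 60.0, 0, -13.8, 0]
  ]
}}

```text
clock: 15.48
tcp_pos: [625.0, 177.2, 156.0]
orientation: [0.019, 0.981, 0.134, -0.14]
contact_force: [-6.3, -3.6, -4.7]
gripper_width: 9.4
```

```bash
python3 -c "
from h import *
adv([22.2,0,60,0,-13.8,0],.25);snap('x');trk('x');arc(.25-.02*np.arange(1,9))"
```

```text
cmd [625.705 177.291 156.418]
15.575 [625.183 177.237 154.964] [-6.92  -2.719 -4.777] [-0.448  0.449  0.093] 9.583256636089763 [0.274 0.619 1.414 0.001 1.393 0.002]
x weight match 0.75 shift -1 6
0.23 [2.4, 0.0, 4.8, 0.0, -1.1, -0.0]
0.21 [4.7, 0.0, 9.6, 0.0, -2.3, -0.0]
0.19 [6.9, 0.0, 14.5, 0.0, -3.4, -0.0]
0.17 [9.0, 0.0, 19.4, 0.0, -4.6, -0.0]
0.15 [11.0, 0.0, 24.3, 0.0, -5.7, -0.0]
0.13 [12.9, 0.0, 29.3, 0.0, -6.9, -0.0]
0.11 [14.7, 0.0, 34.4, 0.0, -8.0, -0.0]
0.09 [16.4, 0.0, 39.4, 0.0, -9.2, -0.0]
```

Call:
{"method": "step_arm", "body": {
  "moves": [
    [2.0, 0, 4.8, 0, -1.1, 0],
    [3.9, 0, 9.6, 0, -2.3, 0],
    [5.9, 0, 14.5, 0, -3.4, 0],
    [8.0, 0, 19.4, 0, -4.6, 0],
    [10.0, 0, 24.3, 0, -5.7, 0],
    [11.9, 0, 29.3, 0, -6.9, 0],
    [13.7, 0, 34.4, 0, -8.0, 0],
    [15.4, 0, 39.4, 0, -9.2, 0]
  ]
}}

```text
clock: 16.58
tcp_pos: [629.5, 178.5, 114.4]
orientation: [0.03, 0.967, 0.132, -0.217]
contact_force: [-6.2, -3.3, -4.3]
gripper_width: 9.9
```

```bash
python3 -c "
from h import *
adv([15.4,0,39.4,0,-9.2,0],.09);snap('y');trk('y');arc(.09-.01*np.arange(1,11))"
```

```text
cmd [629.427 178.332 114.292]
16.675 [629.512 178.471 113.57 ] [-4.664 -2.913 -4.14 ] [-0.277  0.057  0.088] 9.580638246957738 [0.273 0.76  1.297 0.001 1.527 0.001]
y weight match 0.96 shift 0 0
0.08 [1.2, 0.0, 2.4, 0.0, -0.6, -0.0]
0.07 [2.4, 0.0, 4.8, 0.0, -1.1, -0.0]
0.06 [3.6, 0.0, 7.2, 0.0, -1.7, -0.0]
0.05 [4.7, 0.0, 9.6, 0.0, -2.3, -0.0]
0.04 [5.8, 0.0, 12.0, 0.0, -2.9, -0.0]
0.03 [6.9, 0.0, 14.4, 0.0, -3.4, -0.0]
0.02 [8.0, 0.0, 16.9, 0.0, -4.0, -0.0]
0.01 [9.0, 0.0, 19.3, 0.0, -4.6, -0.0]
0.0 [10.0, 0.0, 21.8, 0.0, -5.2, -0.0]
-0.01 [11.0, 0.0, 24.2, 0.0, -5.7, -0.0]
```

The pawl is being tipped back. I continue gently.

Call:
{"method": "step_arm", "body": {
  "moves": [
    [1.2, 0, 2.4, 0, -0.6, 0],
    [2.4, 0, 4.8, 0, -1.1, 0],
    [3.5, 0, 7.2, 0, -1.7, 0],
    [4.6, 0, 9.6, 0, -2.3, 0],
    [5.6, 0, 12.0, 0, -2.9, 0],
    [6.7, 0, 14.4, 0, -3.4, 0],
    [6.7, 0, 14.4, 0, -3.4, 0]
  ]
}}

```text
clock: 17.55
tcp_pos: [629.5, 178.5, 98.5]
orientation: [0.033, 0.96, 0.131, -0.245]
contact_force: [-4.6, -1.9, -3.9]
gripper_width: 9.7
```

```bash
python3 -c "
from h import *
adv([6.7,0,14.4,0,-3.4,0],.03);snap('z');trk('z');arc(.03-.01*np.arange(1,6))"
```

```text
cmd [629.331 178.307  98.41 ]
17.65 [629.498 178.525  98.664] [-4.775 -2.297 -4.175] [-0.274  0.016  0.149] 9.943447105543994 [0.273 0.81  1.256 0.001 1.576 0.001]
z weight match 0.69 shift -7 19
0.02 [1.2, 0.0, 2.4, 0.0, -0.6, -0.0]
0.01 [2.4, 0.0, 4.8, 0.0, -1.1, -0.0]
0.0 [3.6, 0.0, 7.2, 0.0, -1.7, -0.0]
-0.01 [4.7, 0.0, 9.6, 0.0, -2.3, -0.0]
-0.02 [5.8, 0.0, 12.0, 0.0, -2.9, -0.0]
```

Call:
{"method": "step_arm", "body": {
  "moves": [
    [0.6, 0, 1.2, 0, -0.3, 0],
    [1.2, 0, 2.4, 0, -0.6, 0],
    [1.8, 0, 3.6, 0, -0.9, 0],
    [2.4, 0, 4.8, 0, -1.1, 0],
    [2.4, 0, 4.8, 0, -1.1, 0]
  ]
}}

```text
clock: 18.27
tcp_pos: [629.4, 178.5, 94.0]
orientation: [0.035, 0.958, 0.131, -0.254]
contact_force: [-5.4, -3.4, -0.1]
gripper_width: 9.9
```

```bash
python3 -c "
from h import *
adv([2.4,0,4.8,0,-1.1,0],.01);snap('z1')"
```

```text
cmd [629.138 178.253  93.047]
18.375 [629.378 178.457  94.05 ] [-5.242 -3.444 -0.569] [-0.328  0.413  0.13 ] 9.720813754385789 [0.273 0.826 1.242 0.001 1.592 0.001]
```

Call:
{"method": "step_arm", "body": {
  "moves": [
    [0.6, 0, 1.2, 0, -0.3, 0],
    [0.6, 0, 1.2, 0, -0.3, 0]
  ]
}}

```text
clock: 18.62
tcp_pos: [629.4, 178.5, 94.0]
orientation: [0.035, 0.957, 0.131, -0.257]
contact_force: [-7.0, -3.2, 6.9]
gripper_width: 9.5
```

```bash
python3 -c "
from h import *
adv([.6,0,1.2,0,-.3,0],.005);snap('z2')
i=viewer.capture('scene')['pixels'][:,:,::-1][140:290,220:400];t=viewer.capture('top')['pixels'][:,:,::-1][150:270,140:284]
cv2.imwrite('pics/flat.png',np.hstack([cv2.resize(i,(400,333)),cv2.resize(t,(400,333))]))"
```

```text
cmd [629.065 178.233  91.707]
18.725 [629.331 178.423  94.004] [-6.448 -1.911  6.964] [-0.516  1.135  0.178] 9.56938189787255 [0.273 0.829 1.238 0.001 1.598 0.001]
```

View pics/flat.png

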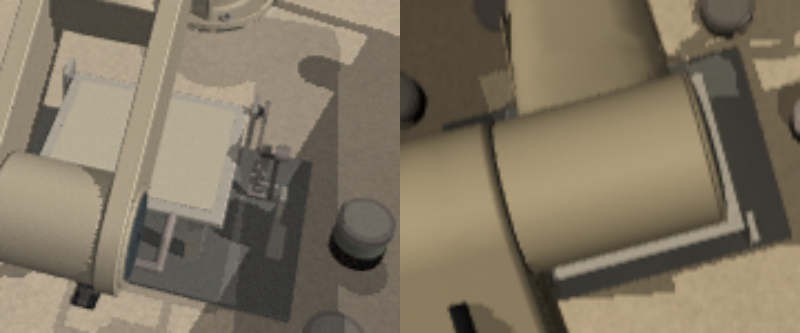

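Flat: pushing down gives +7 N, so the panel is on its rest posts. The weight is at crop (283,155), i.e. full-frame px (347,210), which is its bearing place, so the pawl is reset. Now raising.

```bash
python3 -c "
from h import *
H=json.load(open('hinge.json'));H['th']=-.008;json.dump(H,open('hinge.json','w'))
arc([.0,.02,.04,.07,.1,.13,.16,.19])"
```

```text
0.0 [-1.0, -0.0, -1.9, -0.0, 0.5, 0.0]
0.02 [-3.5, -0.0, -6.6, -0.0, 1.6, 0.0]
0.04 [-6.1, -0.0, -11.2, -0.0, 2.8, 0.0]
0.07 [-10.2, -0.0, -18.1, -0.0, 4.5, 0.0]
0.1 [-14.5, -0.0, -24.8, -0.0, 6.2, 0.0]
0.13 [-19.0, -0.0, -31.4, -0.0, 7.9, 0.0]
0.16 [-23.7, -0.0, -37.8, -0.0, 9.6, 0.0]
0.19 [-28.6, -0.0, -44.2, -0.0, 11.3, 0.0]
```

Call:
{"method": "step_arm", "body": {
  "moves": [
    [-1.0, 0, -1.9, 0, 0.5, 0],
    [-3.5, 0, -6.6, 0, 1.6, 0],
    [-6.1, 0, -11.2, 0, 2.8, 0],
    [-10.2, 0, -18.1, 0, 4.5, 0],
    [-14.5, 0, -24.8, 0, 6.2, 0],
    [-19.0, 0, -31.4, 0, 7.9, 0],
    [-23.7, 0, -37.8, 0, 9.6, 0],
    [-28.6, 0, -44.2, 0, 11.3, 0]
  ]
}}

```text
clock: 19.82
tcp_pos: [626.8, 177.7, 145.0]
orientation: [0.022, 0.978, 0.134, -0.161]
contact_force: [-2.7, -0.6, -3.7]
gripper_width: 9.6
```

```bash
python3 -c "
from h import *
adv([-28.6,0,-44.2,0,11.3,0],.19);snap('A')
for k in 'A':
  r=cv2.imread('pics/p_scene_b.png')[34:43,33:42];i=cv2.imread(f'pics/p_scene_{k}.png')[26:66,22:56];m=cv2.minMaxLoc(cv2.matchTemplate(i,r,5));print(m[1],m[3][0]-11,m[3][1]-8)
arc([.22,.25,.28,.31,.34,.37,.395,.42])"
```

```text
cmd [626.591 177.539 144.291]
19.925 [626.604 177.642 145.978] [-3.276 -0.231 -3.583] [ 0.123  0.01  -0.102] 9.771623742542406 [0.274 0.654 1.383 0.001 1.43  0.001]
0.9585175514221191 0 0
0.22 [-3.8, -0.0, -7.0, -0.0, 1.7, 0.0]
0.25 [-7.7, -0.0, -14.0, -0.0, 3.4, 0.0]
0.28 [-11.9, -0.0, -20.8, -0.0, 5.2, 0.0]
0.31 [-16.3, -0.0, -27.4, -0.0, 6.9, 0.0]
0.34 [-20.9, -0.0, -34.0, -0.0, 8.6, 0.0]
0.37 [-25.7, -0.0, -40.4, -0.0, 10.3, 0.0]
0.395 [-29.8, -0.0, -45.6, -0.0, 11.7, 0.0]
0.42 [-34.1, -0.0, -50.7, -0.0, 13.2, 0.0]
```

Call:
{"method": "step_arm", "body": {
  "moves": [
    [-3.8, 0, -7.0, 0, 1.7, 0],
    [-7.7, 0, -14.0, 0, 3.4, 0],
    [-11.9, 0, -20.8, 0, 5.2, 0],
    [-16.3, 0, -27.4, 0, 6.9, 0],
    [-20.9, 0, -34.0, 0, 8.6, 0],
    [-25.7, 0, -40.4, 0, 10.3, 0],
    [-29.8, 0, -45.6, 0, 11.7, 0],
    [-34.1, 0, -50.7, 0, 13.2, 0]
  ]
}}

```text
clock: 20.92
tcp_pos: [611.5, 173.3, 203.9]
orientation: [0.006, 0.99, 0.135, -0.047]
contact_force: [1.4, 2.2, -2.6]
gripper_width: 9.4
```

```bash
python3 -c "
from h import *
adv([-34.1,0,-50.7,0,13.2,0],.42);snap('B');arc([.43,.44])
S=viewer.capture('scene');T=viewer.capture('top')
cv2.imwrite('pics/r.png',np.hstack([cv2.resize(S['pixels'][150:280,210:380,::-1],(400,306),interpolation=2),cv2.resize(T['pixels'][130:260,150:320,::-1],(400,306),interpolation=2)]))"
```

```text
cmd [611.243 173.256 203.277]
21.025 [611.266 173.236 204.409] [ 0.761  2.463 -2.217] [ 0.435 -0.304 -0.013] 9.249360068323897 [0.274 0.445 1.561 0.    1.231 0.002]
0.43 [-1.2, -0.0, -2.4, -0.0, 0.6, 0.0]
0.44 [-2.5, -0.0, -4.7, -0.0, 1.1, 0.0]
```

Relative to the start (TCP z 227.3 on notch 3), the panel is now 0.095 rad below notch 3, so about 0.055 rad above notch 2. That is past the drop-in margin. I let it down gently, expecting the pawl to take it at TCP z ≈ 190.

```bash
python3 -c "
from h import *
arc([.41,.4,.39,.385,.38,.375,.37,.365])"
```

```text
0.41 [1.2, 0.0, 2.4, 0.0, -0.6, -0.0]
0.4 [2.4, 0.0, 4.8, 0.0, -1.1, -0.0]
0.39 [3.6, 0.0, 7.1, 0.0, -1.7, -0.0]
0.385 [4.1, 0.0, 8.4, 0.0, -2.0, -0.0]
0.38 [4.7, 0.0, 9.6, 0.0, -2.3, -0.0]
0.375 [5.2, 0.0, 10.8, 0.0, -2.6, -0.0]
0.37 [5.8, 0.0, 12.0, 0.0, -2.9, -0.0]
0.365 [6.3, 0.0, 13.2, 0.0, -3.2, -0.0]
```

Call:
{"method": "step_arm", "body": {
  "moves": [
    [1.2, 0, 2.4, 0, -0.6, 0],
    [2.4, 0, 4.8, 0, -1.1, 0],
    [3.6, 0, 7.1, 0, -1.7, 0],
    [4.1, 0, 8.4, 0, -2.0, 0],
    [4.7, 0, 9.6, 0, -2.3, 0],
    [4.7, 0, 9.6, 0, -2.3, 0]
  ]
}}

```text
clock: 21.88
tcp_pos: [615.4, 174.4, 192.9]
orientation: [0.009, 0.988, 0.135, -0.068]
contact_force: [3.3, 4.1, -2.0]
gripper_width: 9.5
```

```bash
python3 -c "
from h import *
adv([4.7,0,9.6,0,-2.3,0],.38);snap('C')"
```

```text
cmd [614.845 174.261 193.264]
21.975 [615.37  174.396 193.05 ] [ 2.794  4.253 -1.688] [ 0.72  -0.758  0.006] 9.673568568023782 [0.274 0.485 1.528 0.    1.267 0.002]
```

Call:
{"method": "step_arm", "body": {
  "moves": [
    [0.6, 0, 1.2, 0, -0.3, 0],
    [0.6, 0, 1.2, 0, -0.3, 0]
  ]
}}

```text
clock: 22.22
tcp_pos: [615.7, 174.5, 191.8]
orientation: [0.01, 0.988, 0.135, -0.071]
contact_force: [3.1, 4.1, -1.4]
gripper_width: 9.6
```

```bash
python3 -c "
from h import *
adv([.6,0,1.2,0,-.3,0],.375);snap('D')"
```

```text
cmd [615.258 174.377 191.993]
22.325 [615.749 174.503 191.853] [ 3.575  4.839 -1.716] [ 0.699 -0.757 -0.042] 9.590974867879977 [0.274 0.489 1.524 0.    1.272 0.002]
```

Call:
{"method": "step_arm", "body": {
  "moves": [
    [0.6, 0, 1.2, 0, -0.3, 0],
    [0.6, 0, 1.2, 0, -0.3, 0]
  ]
}}

```text
clock: 22.58
tcp_pos: [616.1, 174.6, 190.8]
orientation: [0.01, 0.988, 0.135, -0.073]
contact_force: [2.4, 4.3, 2.1]
gripper_width: 9.8
```

```bash
python3 -c "
from h import *
adv([.6,0,1.2,0,-.3,0],.37);snap('E')"
```

```text
cmd [615.665 174.49  190.719]
22.675 [616.073 174.603 190.812] [3.078 4.249 0.926] [ 0.702 -0.653 -0.05 ] 9.538306453566202 [0.274 0.494 1.519 0.    1.276 0.002]
```

Call:
{"method": "step_arm", "body": {
  "moves": [
    [0.2, 0, 0.4, 0, 0, 0],
    [0.2, 0, 0.4, 0, 0, 0]
  ]
}}

```text
clock: 22.92
tcp_pos: [616.2, 174.6, 190.5]
orientation: [0.01, 0.988, 0.135, -0.073]
contact_force: [3.7, 4.5, 1.5]
gripper_width: 9.8
```

```bash
python3 -c "
from h import *
adv([.2,0,.4,0,0,0],.369);snap('F')
r=cv2.imread('pics/p_scene_b.png')[34:43,33:42];i=cv2.imread('pics/p_scene_F.png')[26:66,22:56];m=cv2.minMaxLoc(cv2.matchTemplate(i,r,5));print(m[1],m[3][0]-11,m[3][1]-8)"
```

```text
cmd [615.799 174.527 190.294]
23.025 [616.182 174.651 190.559] [3.316 3.62  1.129] [ 0.652 -0.531  0.025] 9.663652378618034 [0.274 0.494 1.52  0.    1.276 0.002]
0.9342441558837891 0 0
```

Call:
{"method": "step_arm", "body": {
  "moves": [
    [0.2, 0, 0.5, 0, 0, 0],
    [0.2, 0, 0.5, 0, 0, 0],
    [0.2, 0, 0.5, 0, 0, 0]
  ]
}}

```text
clock: 23.4
tcp_pos: [616.3, 174.7, 190.1]
orientation: [0.01, 0.988, 0.135, -0.073]
contact_force: [3.5, 4.5, 2.3]
gripper_width: 9.7
```

```bash
python3 -c "
from h import *
adv([.2,0,.5,0,0,0],.368);snap('G')"
```

```text
cmd [615.918 174.561 189.77 ]
23.5 [616.324 174.68  190.138] [3.014 4.239 2.679] [ 0.669 -0.53  -0.034] 9.827774508039106 [0.274 0.495 1.52  0.    1.275 0.002]
```

The weight has left the hand: Fz went from −1.7 to +2.5, it resists further lowering, and TCP z ≈ 190 is the predicted notch. Releasing.

Call:
{"method": "step_arm", "body": {
  "moves": [
    [0, 0, 0, 0, 0, 0],
    [0, 0, 0, 0, 0, 0],
    [0, 0, 0, 0, 0, 0],
    [0, 0, 0, 0, 0, 0],
    [0, 0, 0, 0, 0, 0]
  ],
  "jaw": -0.3
}}

```text
clock: 24.12
tcp_pos: [615.9, 174.4, 189.7]
orientation: [0.01, 0.988, 0.135, -0.074]
contact_force: [0.4, 0.6, 0.2]
gripper_width: 56.0
```

```bash
python3 -c "
from h import *
snap('H');p,r=cmd();print(row(p-60*r.apply([0,0,1]),r),r.apply([0,0,1]))"
```

```text
24.225 [615.961 174.473 189.732] [ 0.086 -0.91   0.514] [-0.003 -0.05   0.019] 55.413059676209144 [0.274 0.495 1.52  0.    1.275 0.002]
[  0.   0. -60.   0.   0.   0.] [-0.143 -0.04  -0.989]
```

Retract along the tool axis, well clear.

Call:
{"method": "step_arm", "body": {
  "moves": [
    [0, 0, -8, 0, 0, 0],
    [0, 0, -20, 0, 0, 0],
    [0, 0, -35, 0, 0, 0],
    [0, 0, -55, 0, 0, 0],
    [0, 0, -80, 0, 0, 0],
    [0, 0, -110, 0, 0, 0],
    [0, 0, -150, 0, 0, 0],
    [0, 0, -190, 0, 0, 0]
  ]
}}

```text
clock: 25.22
tcp_pos: [643.2, 182.1, 380.2]
orientation: [0.01, 0.988, 0.135, -0.073]
contact_force: [0.6, 1.2, -1.1]
gripper_width: 56.2
```

Call:
{"method": "step_arm", "body": {
  "moves": [
    [0, 30, 0, 0, 0, 0],
    [0, 80, 0, 0, 0, 0],
    [0, 130, 0, 0, 0, 0],
    [0, 180, 0, 0, 0, 0],
    [0, 230, 0, 0, 0, 0],
    [0, 260, 0, 0, 0, 0],
    [0, 280, 0, 0, 0, 0],
    [0, 280, 0, 0, 0, 0]
  ]
}}

```text
clock: 26.22
tcp_pos: [718.4, -88.5, 378.0]
orientation: [0.01, 0.988, 0.134, -0.073]
contact_force: [-0.4, 1.1, -0.3]
gripper_width: 55.3
```

```bash
python3 -c "
from h import *
snap('I')
r=cv2.imread('pics/p_scene_b.png')[34:43,33:42];i=cv2.imread('pics/p_scene_I.png')[26:66,22:56];m=cv2.minMaxLoc(cv2.matchTemplate(i,r,5));print(m[1],m[3][0]-11,m[3][1]-8)
S=viewer.capture('scene')['pixels'][:,:,::-1];T=viewer.capture('top')['pixels'][:,:,::-1]
cv2.imwrite('pics/end.png',np.hstack([cv2.resize(S[140:290,190:390],(400,300),interpolation=2),cv2.resize(T[130:280,120:320],(400,300),interpolation=2)]))"
```

```text
26.325 [718.135 -86.67  377.935] [ 0.233  0.809 -0.164] [ 0.01  -0.046  0.011] 55.61858676432525 [-0.097  0.511  1.088 -0.053  1.681 -0.372]
0.9326310753822327 0 0
```

View pics/end.png

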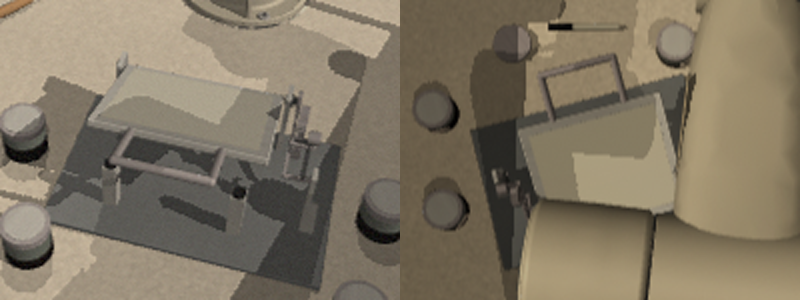

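The panel is up with the handle free, the pawl is bearing, and the jars, marker and lid are in place. Last I check the tilt from the bar ends: scene (245,220) and (297.5,231), top (227.5,158.5) and (190,165).

```bash
python3 -c "
from h import *
S=viewer.capture('scene');T=viewer.capture('top')
for s,t in(((245,220),(227.5,158.5)),((297.5,231),(190,165))):
  w,e=tri(S,s,T,t);print(w,e,np.arcsin((w[2]-105)/275))
print(env.read_state()['contact_force']);finish_job()"
```

```text
[632.928 114.432 198.147] 0.5643587987295114 0.3455527381283874
[605.606 237.595 210.487] 9.648728423312312 0.393677858469833
[-0.633 -0.678 -0.147]Traceback (most recent call last):
  File "<string>", line 6, in <module>
    print(env.read_state()['contact_force']);finish_job()
                                             ^^^^^^^^^^
NameError: name 'finish_job' is not defined
```

```bash
python3 -c "
from workcell import finish_job
print(finish_job())"
```

```text
the job is handed in; nothing more can be done
None
```

The panel now rests on the second notch from the bottom with the pawl carrying it, and the job is handed in at about 26.5 s on the robot's clock.

- **Order of work:** I gripped the bar and raised the panel in small steps until the pawl threw, at a commanded tilt of about 0.83. I then lowered it flat onto its rest posts, where the pawl came back to its bearing place. After that I raised it to about 0.055 rad above the second notch and let it down by hand.
- **Letting go:** Vertical force at the wrist went from −1.7 N to +2.5 N as the pawl took the weight, so I pressed down lightly before opening. After release the force was near zero.
- **Last checks:** The pawl weight is in its bearing position in the image, and the robot is clear of everything. In the final picture the jars in view, the marker and the lid look undisturbed; jar_c was hidden by the arm in the top view, and I did not check the spoon.
- **Weaker or conflicting readings:**
  - The two bar ends gave tilts of 0.346 and 0.394, mean 0.37. The second had a poor ray fit of 9.6 mm. The mean agrees with the arm's 0.37 and with one notch below the start.
  - Pressing the panel flat onto its posts gave about 7 N for a moment.
  - Sideways forces of 3 to 7 N appeared along the arc, from small errors in where I placed the hinge.

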